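Take a collet out of the dip washer with the tongs

TASK

The router collet in the small, drained dip washer is clean and must come out without being handled. Press the washer's side lever down until it snaps into the marked last notch, so that the basket comes up to the rim; then pick up the spring tongs by their ribbed panels, close them on the collet (the taller, tapered part, not the nut) and lift it a good 8 cm straight up off the basket. Finish while still holding it there in the squeezed tongs, over the washer: touch neither cleaned part with the gripper itself, leave the nut standing in the basket with the lever still in the last notch, and do not shift the other things on the bench.

Things in the scene. Friction and masses are not known exactly. Their poses are not given: they have to be found in the camera images.
- washer: Dip washer fixed to the bench: open steel tank 100 (x) by 140 mm (y), rim 76 mm high. Origin: centre of its underside; x points away from its front (which faces the robot), y left, z up. Lever on its right (-y) wall. A lift strap hangs over that wall (x 28 to 52, y -63 to -82 mm), top 86 mm high, 131 with the basket up. Nothing else but the raised lever stands above 86 mm.
- lever_pivot (a point): Axis of the lever, 50 mm above the bench on the washer's right wall; same axes as the washer, the lever turns about its y.
- lever_grip (a point): Centre of the lever's black cross grip: a level bar 18 mm thick, 50 mm long along the washer's y, 95 mm from the pivot axis towards the front (this point lies 24 mm further out, -y, than lever_pivot). About 117 mm above the bench at the start, 25 mm in the last notch.
- lever (a joint): Lever angle, rad, grows as the grip is pressed down: 0 first notch (lever 45 deg above level, basket down), 0.525 second notch, 1.05 marked last notch (15 deg below level, basket up). A spring roller pulls it into each notch; 5 to 10 N at the grip moves it on. Beyond 1.05 it stiffens, stops at 1.13 and springs back into the last notch.
- basket_plate (a point): Centre of the upper face of the perforated basket plate, 90 (x) by 128 mm (y), wire rim 4.5 mm high; same axes as the washer. 25 mm above the bench when down, 70 mm with the lever in the last notch.
- collet_center (a point): Middle (half-way up) of the steel collet standing on the basket plate: 40 mm tall, round, 26 mm across for the lower 27 mm and tapering to 18 mm at its slotted top, about 70 g. Its z axis is its long axis.
- nut_center (a point): Middle of the steel collet nut standing on the basket plate beside the collet (either side, 60 mm or more away): hexagonal, 35 mm across its corners, 19 mm tall with a wide hole.
- tongs_grip (a point): Midway between the ribbed grip panels of the steel spring tongs, half-way up. They lie on edge: two strips 20 mm high joined by a bow 100 mm behind (-x); x points to the jaws, y is the closing line. 57 mm over the outside here when free; squeezed to 51 mm (8 N) they can be carried and the jaw gap is 50 mm; closed on the collet 35 mm (14 N plus twice what the jaws press). 90 g.
- tongs_jaws (a point): Middle of the tongs' V-shaped jaws, 89 mm ahead of tongs_grip (same axes, moves with the bow): the collet's axis shall sit here. Jaws 16 mm high (8 above and below), 36 mm long in x; when free the gap at their ends is 66 mm and they are 80 mm over the outside.
- tape_measure: Yellow pocket tape measure, bystander. Origin: underside.
- offcut_6: Brown wood offcut 50 x 75 x 30 mm, bystander. Origin: underside.
- glue_bottle: White glue bottle with a cone tip, 174 mm tall, bystander. Origin: underside.
- masking_tape_1: Roll of wide tape, 104 mm across, 48 mm high, bystander. Origin: underside.
- offcut_2: Wood offcut 45 x 90 x 36 mm, bystander. Origin: underside.

How it is judged:
By the outcome, as a careful person would: the job done as asked, in the order asked, and still so for the second after the job is handed in, while the arm keeps its last pose, push and grip.
It also fails if it takes over 58 s, if anything falls off the work surface, if the arm or the gripper's body presses on something with over 40 N, if the wrist force passes 120 N, or if a joint passes its speed limit or range.

ROBOT

A 6-joint arm with a two-finger parallel gripper is mounted at the origin on the work surface; the furniture and walls round the work are solid. World frame = base frame: x ahead of the robot, y to its left, z up, the work surface at z = 0. Lengths are in mm, angles in rad, forces in N, time in s.
With the tool pointing down it reaches from about 225 to 725 mm from the base axis. Payload 3.1 kg.
Tool frame: the origin (TCP) lies where the fingers leave the gripper's body, on its centre line; the fingertips stand 73 mm ahead of it and the grasp point (between the pads) lies 54 mm ahead of it; z points along the fingers, x is the direction in which the jaws open and shut, and the axes are right-handed (so a half turn about z gives the same grasp; the last joint's range is limited). The gripper opens to 85 mm and grips with 20 to 120 N. Pads are 22 mm wide; open, the fingers measure 114 mm over their backs; the gripper's body (76 mm by 85 mm) begins 54 mm behind the grasp point. The pads swing forward as they close: fully open they stand 13 mm farther back than shut.
Start: joints at [1.205, 0.048, 0.099, 1.622, 0, 1.443], TCP at [123.68, 510.217, 303.912] pointing down, gripper open.
Joint ranges: [-2.91, 2.91], [-0.99, 1.94], [-1.21, 1.42], [-2.12, 2.29], [-1.49, 1.47], [-3.14, 3.14]. Speed limits (rad/s): [2.79, 2.79, 3.14, 3.14, 3.14, 3.14].

INTERFACE

Orientations are given as [roll, pitch, yaw] about the fixed x, y, z axes, in that order (R = Rz(yaw) Ry(pitch) Rx(roll)).
In Python, from workcell import env, eyes, sign_off gives the robot as it stands. The module is installed in compiled form; this text tells all that it offers.
- The arm moves only by the tool step_arm, never from a script. Its arguments are lists of equal length, an entry for each row: "grip": the gripper's target within -1 to 1 (fully open at 1, half-way at 0, shut at -1); "travel": the shift along the tool's x, y, z in cm, a list of three; "turn": the turn about the tool's z in degrees. In form: {"grip": [grip, ...], "travel": [[dx, dy, dz], ...], "turn": [turn, ...]}. A call has 1 to 8 rows; each row shifts and turns the commanded pose from where the row before left it, along the tool's axes as they then stand; what a row does not reach is not made up. A row lasts 1/12 s, in which the tool goes at most 41.7 mm and 7.16 degrees, less where a joint would pass 70% of its speed; a pose out of reach is approached as far as the arm can. A call with a gripper value outside its range is refused whole. The fingers move at their own pace and stop on an object; "grip_force" is the grip in N (left out, the last holds). Time passes only in rows, so rows that do not move let the fingers close. It gives the time, the measured TCP pose, the force and the opening at its end, in the units of the state.
- env.get_obs(): the state, without advancing time (a new reading comes with each control period).
- eyes.camera(name): name is "scene" or "top"; returns a dict with "color" (384x512x3 uint8, red, green, blue), "z_map" (384x512 float32, mm along the optical axis (not along the pixel's ray), 0 where there is no reading), "mtx" (3x3 intrinsics, pixels), "dist_coeffs" ([k1, k2, p1, p2, k3] as OpenCV has them; the pictures are not rectified), "R" (3x3) and "t" (3): a world point X has camera coordinates R X + t. Camera axes: x right, y down, z forward; pixel columns grow to the right and rows downward; lengths in mm; the calibration is good to about 2 mm. A picture is of the moment at which its call begins.
- sign_off(): hands the job in, once; it reports no verdict.
The state is a dict: "clock": time; "qpos": joint angles; "qvel": joint speeds; "joint_efforts": joint torques, N m; "eef_pos": TCP position; "orientation": TCP orientation; "force": force on the tool from outside, world axes, zero at the start; "ft_torque": the same for the moment, N m; "width": finger opening in mm.
Only numpy, scipy, OpenCV 4.12 (cv2) and the standard library are available. Lean on these libraries where they do the work, as an engineer would, in place of code of your own. Each camera call takes 0.05 s, during which the arm holds its last target. There are 200 camera calls.

## Working session

There is one attempt and no reset: what is moved stays moved. The work goes in short steps, Python scripts to look and compute and a tool call to move; the robot and the scene stay as the last step left them, time stands still between calls to the robot, and variables do not carry over. Pictures are saved under pics/ and viewed, about 8 in all and at most 12, crops included, and the job is handed in when it is done.

Besides the shell and the picture viewer there is one more tool, called after "Call:" as name(argument=value, ...) on one line, values as JSON. step_arm: Moves the arm, as the interface text tells. Its arguments: {"type":"object","properties":{"grip":{"type":"array","items":{"type":"number"}},"travel":{"type":"array","items":{"type":"array","items":{"type":"number"}}},"turn":{"type":"array","items":{"type":"number"}},"grip_force":{"type":"number"}},"required":["grip","travel","turn"]}

```bash
mkdir -p pics; cat > h.py <<'E'
import numpy as np, cv2
from workcell import env, eyes
def cloud(c):
    h,w=c["z_map"].shape; u,v=np.meshgrid(np.arange(w),np.arange(h))
    p=cv2.undistortPoints(np.stack([u,v],-1).reshape(-1,1,2).astype(np.float64),c["mtx"],c["dist_coeffs"]).reshape(h,w,2)
    z=c["z_map"].astype(float); P=np.dstack([p[...,0]*z,p[...,1]*z,z])
    W=(P-c["t"].ravel())@c["R"]; W[z==0]=np.nan
    return W
def ray(c,u,v,zp):
    p=cv2.undistortPoints(np.array([[[u,v]]],float),c["mtx"],c["dist_coeffs"]).ravel()
    d=c["R"].T@np.r_[p,1]; o=-c["R"].T@c["t"].ravel(); return o+d*(zp-o[2])/d[2]
def pix(c,X):
    return cv2.projectPoints(np.array(X,float).reshape(-1,1,3),cv2.Rodrigues(c["R"])[0],c["t"].reshape(3,1),c["mtx"],c["dist_coeffs"])[0].reshape(-1,2)
E
python3 - <<'E'
from h import *
o=env.get_obs();print(o)
for n in("scene","top"):
    c=eyes.camera(n); np.save(f"{n}0.npy",c,allow_pickle=True)
    cv2.imwrite(f"pics/{n}0.png",cv2.resize(c["color"][...,::-1],(800,600),interpolation=cv2.INTER_CUBIC))
    print(n,(-c["R"].T@c["t"].ravel()).round(),c["R"][2].round(2),(c["z_map"]>0).mean())
E
```

```text
{'clock': 0.0, 'qpos': array([1.20519814e+00, 4.87509226e-02, 9.75756002e-02, 1.62202897e+00,
       3.27046719e-05, 1.44297388e+00]), 'qvel': array([-0.00096919, -0.00069597,  0.00135505, -0.00064198,  0.00031069,
       -0.00120576]), 'joint_efforts': array([-2.24081068e-04, -3.38779950e+01,  3.20015681e+01,  2.04195053e-02,
       -2.89707277e-04,  5.84567744e-06]), 'eef_pos': array([123.51089027, 509.79557132, 302.70574866]), 'orientation': array([-3.14125326e+00,  2.38415446e-03,  1.33302095e+00]), 'force': array([-0.40769798, -0.45601933,  1.49549518]), 'ft_torque': array([-0.08236506,  0.00427092,  0.02069642]), 'width': 84.98244795250935}
scene [  34. -822. 1138.] [ 0.3   0.58 -0.76] 0.9961649576822916
top [ 356.  -32. 1414.] [ 0.07 -0.   -1.  ] 0.9960734049479166
```

View pics/scene0.png

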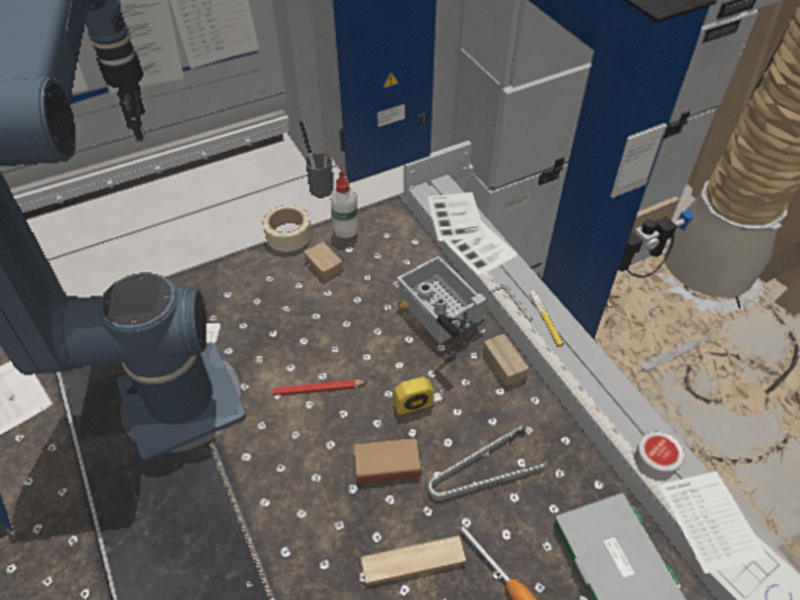

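View pics/top0.png

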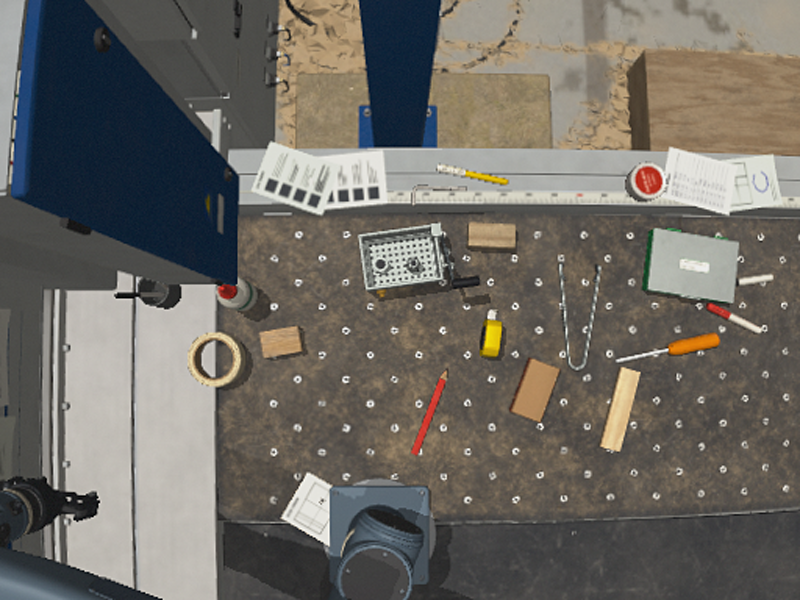

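The scene view shows the washer at about (440,300), its lever at (455,325) and the tongs at (490,465). In the top view (800x600) the washer is at (405,258), the lever grip at (467,282), and the tongs' bow at (577,367) with the jaws at (561,262) and (598,266). Next I'll take a zoomed crop and clouds.

```bash
python3 - <<'E'
from h import *
S=np.load("scene0.npy",allow_pickle=True).item();T=np.load("top0.npy",allow_pickle=True).item()
a=T["color"][135:205,220:320,::-1]; b=S["color"][155:240,245:335,::-1]
A=cv2.resize(a,(500,350),interpolation=cv2.INTER_CUBIC)
B=cv2.resize(b,(270,255),interpolation=cv2.INTER_CUBIC)
t=cv2.resize(T["color"][160:245,345:395,::-1],(250,425),interpolation=cv2.INTER_CUBIC)
im=np.zeros((600,800,3),np.uint8); im[:350,:500]=A; im[345:600,0:270]=B; im[:425,510:760]=t
cv2.imwrite("pics/crop0.png",im)
for n,c in(("T",T),("S",S)):
    W=cloud(c); reg=(W[...,0]>230)&(W[...,0]<620)&(W[...,1]>-420)&(W[...,1]<120)
    hsv=cv2.cvtColor(c["color"],cv2.COLOR_RGB2HSV)
    print(n,"table z",np.nanmedian(W[reg][:,2]))
    # tongs: height 8..30 in region
    m=reg&(W[...,2]>9)&(W[...,2]<32)&(W[...,1]<-180)
    k,l,s,ce=cv2.connectedComponentsWithStats(m.astype(np.uint8))
    for i in range(1,k):
        if s[i,4]>15: P=W[l==i]; print(" tg",s[i],P.mean(0).round(),P.min(0).round(),P.max(0).round())
    m=reg&(W[...,2]>50)&(W[...,2]<180)&(W[...,0]>380)
    k,l,s,ce=cv2.connectedComponentsWithStats(m.astype(np.uint8))
    for i in range(1,k):
        if s[i,4]>15: P=W[l==i]; print(" hi",s[i],P.mean(0).round(),P.min(0).round(),P.max(0).round())
    m=reg&(hsv[...,2]<35)&(W[...,2]>60)&(W[...,0]>380)&(W[...,1]<0); P=W[m]; print("grip",len(P),P.mean(0),P.min(0),P.max(0))
E
```

```text
T table z 0.6360400622140954
 tg [302 155  24   5  32] [ 555. -213.   23.] [ 552. -253.   10.] [ 561. -181.   32.]
 tg [357 167  24  70 232] [ 408. -378.   18.] [ 317. -420.    9.] [ 527. -351.   27.]
 tg [307 212   2  16  16] [ 368. -196.   24.] [ 346. -199.   15.] [ 391. -194.   31.]
 tg [326 229  33  37 340] [ 287. -296.   28.] [ 232. -347.   10.] [ 339. -253.   32.]
 hi [229 142  78  44 657] [525. -79.  83.] [ 466. -181.   50.] [592.  36. 132.]
 hi [260 165   9   9  58] [517. -66.  61.] [505. -78.  50.] [528. -54.  70.]
 hi [309 204  13  12 116] [ 395. -215.   61.] [ 381. -233.   50.] [ 414. -197.   70.]
grip 41 [ 475.39272531 -158.62619056  122.87287688] [ 466.13777289 -180.88675694  112.98102674] [ 485.78084962 -133.4343757   128.49432474]
S table z -0.7205804102999164
 tg [311 221  27  24 127] [ 563. -239.   21.] [ 551. -265.    9.] [ 596. -181.   32.]
 tg [252 253  26  12 102] [ 371. -227.   21.] [ 341. -235.    9.] [ 409. -201.   32.]
 tg [275 273  62  37 170] [ 425. -362.   16.] [ 324. -373.    9.] [ 528. -353.   24.]
 tg [227 280  43  28 668] [ 280. -307.   28.] [ 230. -349.    9.] [ 340. -255.   32.]
 tg [275 303  50  16 138] [ 376. -406.   16.] [ 319. -420.    9.] [ 448. -379.   25.]
 hi [255 164  57  52 816] [526. -66.  74.] [ 467. -185.   50.] [592.  38. 128.]
 hi [278 191   8   8  50] [516. -70.  59.] [505. -80.  50.] [529. -58.  68.]
 hi [264 241  13  13  98] [ 394. -219.   60.] [ 380. -233.   50.] [ 411. -200.   67.]
grip 4 [ 470.18327856 -155.91336143  117.09620942] [ 467.06508826 -184.08331584  115.04404858] [ 475.01337654 -141.91610982  118.68700338]
```

View pics/crop0.png

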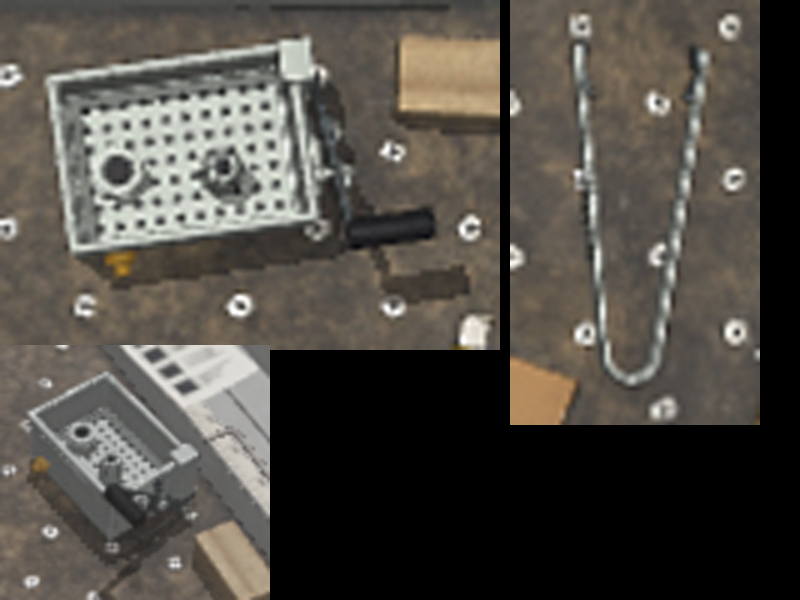

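The crop shows the collet (tall, narrow top) at crop (225,170) near the basket centre. The nut, with its wide hole, is at (118,170) on the left, and the black grip bar is at (390,228). The tongs form an upright V, with the bow at (632,380) and the tips at (580,45) and (700,55).

```bash
python3 - <<'E'
from h import *
S=np.load("scene0.npy",allow_pickle=True).item();T=np.load("top0.npy",allow_pickle=True).item()
for n,c in(("T",T),("S",S)):
    W=cloud(c);x,y,z=np.moveaxis(W,2,0)
    m=(z>70)&(z<82)&(x>440)&(x<610)&(y>-128)&(y<60)
    r=cv2.minAreaRect(W[m][:,:2].astype(np.float32)); print(n,"rim",r, np.median(z[m]))
    m=(abs(x-517)<17)&(abs(y+68)<17)&(z>58)&(z<72); P=W[m];print(" collet",len(P),P.mean(0),(P.min(0)+P.max(0))/2,P[:,2].max())
    m=(abs(x-520)<35)&(y>-40)&(y<30)&(z>36)&(z<52); P=W[m];print(" nut",len(P),P.mean(0),(P.min(0)+P.max(0))/2)
    # bar: dark
    g=cv2.cvtColor(c["color"],cv2.COLOR_RGB2GRAY)
    m=(g<45)&(z>100)&(x>445)&(x<500)&(y<-120)&(y>-195); P=W[m]; print(" bar",len(P),P.mean(0),cv2.minAreaRect(P[:,:2].astype(np.float32)))
    m=(z>9)&(z<27)&(x>310)&(x<540)&(y>-430)&(y<-330)&(y<-345); 
    P=W[m]; P=P[(P[:,0]>310)]
    print(" tongs xr",P[:,0].min(),P[:,0].max())
    for a in range(315,540,20):
        Q=P[abs(P[:,0]-a)<10]
        mid=(Q[:,1].min()+Q[:,1].max())/2
        L=Q[Q[:,1]>mid];R=Q[Q[:,1]<=mid]; print("  ",a,len(Q),np.median(L[:,1]).round(1),np.median(R[:,1]).round(1),Q[:,2].max().round(), np.r_[L.mean(0),R.mean(0)].round(1))
E
```

```text
T rim ((529.5398559570312, -46.35614776611328), (107.00636291503906, 154.98545837402344), 8.000824928283691) 75.52911401940395
 collet 39 [517.83105353 -65.07700871  64.7832993 ] [518.0243545  -65.64372391  64.51268888] 69.88667517842173
 nut 88 [518.31820353  -3.4979708   43.52845598] [523.6297841    4.89447414  44.12616823]
 bar 82 [ 476.57177963 -156.70010633  123.41747533] ((475.9956359863281, -156.54408264160156), (49.300846099853516, 21.235349655151367), 87.4729995727539)
 tongs xr 317.4976411312769 527.4430600742603
   315 15 -374.9 -391.2 25.0 [ 321.1 -374.9   16.7  320.6 -390.4   16.4]
   335 27 -368.0 -398.6 25.0 [ 335.2 -367.4   18.7  335.9 -398.9   17.5]
   355 24 -364.4 -402.1 25.0 [ 355.1 -364.4   18.8  355.6 -403.    16.5]
   375 28 -362.7 -405.8 26.0 [ 374.7 -362.9   18.   374.8 -406.3   16.8]
   395 22 -361.5 -410.4 25.0 [ 394.8 -361.5   18.4  394.6 -410.4   18.6]
   415 27 -359.9 -414.1 23.0 [ 414.3 -360.    17.3  414.4 -414.    16.9]
   435 26 -358.2 -417.9 26.0 [ 436.  -358.3   18.   435.4 -417.8   17.7]
   455 23 -356.4 -422.4 26.0 [ 455.  -356.5   17.2  454.8 -4
[... 1006 characters left out ...]
 [ 354.9 -366.8   16.5  354.7 -402.9   15.9]
   375 36 -364.5 -406.7 23.0 [ 376.8 -364.6   15.6  375.2 -406.8   16.5]
   395 32 -363.6 -410.2 23.0 [ 395.4 -363.6   16.5  395.6 -410.6   16.5]
   415 35 -362.5 -414.9 23.0 [ 414.2 -362.1   15.9  414.9 -414.2   16.5]
   435 36 -360.6 -418.3 25.0 [ 435.1 -360.4   15.8  435.2 -418.1   16.8]
   455 32 -359.3 -421.5 23.0 [ 455.4 -359.2   16.9  455.1 -421.6   16.5]
   475 35 -357.9 -425.6 23.0 [ 475.2 -357.8   15.9  474.4 -425.3   15.2]
   495 42 -357.9 -427.0 21.0 [ 495.5 -358.2   15.4  494.6 -426.6   15.8]
   515 20 -356.1 -428.8 24.0 [ 515.6 -355.5   16.   515.8 -428.7   17.1]
   535 4 -356.4 -358.2 18.0 [ 525.5 -356.4   16.4  526.8 -358.3   14.6]
```

Call:
step_arm(grip=[-1,-1,-1,-1,-1,-1,-1,-1], travel=[[0,0,0],[0,0,0],[-3.25,1.93,0],[-3.25,1.93,0],[-3.25,1.93,0],[-3.25,1.93,0],[-3.25,1.93,0],[-3.25,1.93,0]], turn=[-7,-3.6,0,0,0,0,0,0], grip_force=30)

```text
clock: 0.77
eef_pos: [229.1, 307.7, 303.3]
orientation: [-3.141, 0.001, 1.519]
force: [1.9, 0.6, 0.3]
width: 0.3
```

Call:
step_arm(grip=[-1,-1,-1,-1,-1,-1,-1,-1], travel=[[-3.25,1.93,0],[-3.25,1.93,0],[-3.25,1.93,0],[-3.25,1.93,0],[-3.25,1.93,0],[-3.25,1.93,0],[-3.25,1.93,0],[-3.25,1.93,0]], turn=[0,0,0,0,0,0,0,0])

```text
clock: 1.43
eef_pos: [369.7, 39.7, 303.6]
orientation: [-3.142, -0.0, 1.518]
force: [1.3, 0.7, -0.6]
width: -0.4
```

Call:
step_arm(grip=[-1,-1,-1,-1,-1,-1,-1,-1], travel=[[-3.25,1.93,0],[-3.25,1.93,0],[-3.25,1.93,0],[-3.25,1.93,0],[-3.25,1.93,0],[-3.25,1.93,0],[0,0,3],[0,0,3]], turn=[0,0,0,0,0,0,0,0])

```text
clock: 2.1
eef_pos: [476.7, -162.1, 244.2]
orientation: [3.138, 0.002, 1.515]
force: [0.1, 0.1, -0.3]
width: -0.0
```

Call:
step_arm(grip=[-1,-1,-1,-1,-1,-1,-1,-1], travel=[[0,0,2.1],[0,0,2.1],[-0.1,-0.5,0.65],[-0.1,-0.5,0.65],[-0.1,-0.5,0.65],[-0.06,-0.3,0.76],[-0.06,-0.3,0.76],[-0.06,-0.3,0.76]], turn=[0,0,0,0,0,0,0,0])

```text
clock: 2.77
eef_pos: [449.8, -162.9, 159.9]
orientation: [-3.141, 0.001, 1.518]
force: [-0.8, 0.1, 2.5]
width: 0.4
```

Call:
step_arm(grip=[-1,-1,-1,-1,-1,-1,-1,-1], travel=[[-0.02,-0.1,0.8],[-0.02,-0.1,0.8],[-0.02,-0.1,0.8],[0.02,0.1,0.8],[0.02,0.1,0.8],[0.02,0.1,0.8],[0.03,0.1,0.4],[0,0,0]], turn=[0,0,0,0,0,0,0,0])

```text
clock: 3.43
eef_pos: [451.3, -162.1, 106.3]
orientation: [-3.14, -0.001, 1.518]
force: [-0.1, -0.8, 0.2]
width: 0.4
```

Call:
step_arm(grip=[-1,-1,-1], travel=[[0,0,0.3],[0,0,0.2],[0,0,0]], turn=[0,0,0])

```text
clock: 3.68
eef_pos: [452.1, -162.2, 103.7]
orientation: [3.141, -0.001, 1.518]
force: [-2.3, 1.7, 2.9]
width: -0.2
```

```bash
python3 - <<'E'
from h import *
print(env.get_obs()["force"])
im=np.zeros((400,800,3),np.uint8)
for i,(n,s) in enumerate((("top",np.s_[120:220,215:315]),("scene",np.s_[150:250,240:340]))):
    c=eyes.camera(n); im[:,400*i:400*i+400]=cv2.resize(c["color"][s][...,::-1],(400,400),interpolation=cv2.INTER_CUBIC)
cv2.imwrite("pics/lever.png",im)
E
```

```text
[-2.28055318  1.69671672  2.92408941]
```

View pics/lever.png

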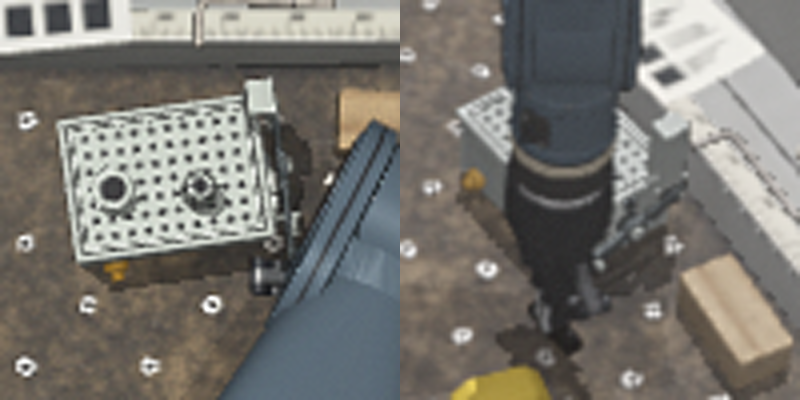

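The basket is at the rim: its plate fills the tank top at about (165,180) in the left half, and the lever is low. I'll press a little further, then lift off and measure.

Call:
step_arm(grip=[-1,-1,-1,-1,-1,-1,-1,-1], travel=[[0,0,0.3],[0,0,0],[0,0,-1],[0,0,-3],[0,0,-3.5],[0,0,-3.5],[-3.5,0,-1],[-3.5,0,0]], turn=[0,0,0,0,0,0,0,0])

```text
clock: 4.45
eef_pos: [450.5, -233.5, 225.3]
orientation: [3.133, 0.005, 1.522]
force: [1.0, -0.5, 0.3]
width: -0.3
```

Call:
step_arm(grip=[0.9,0.9,0.9,0.9,0.9,0.9,0.9,0.9], travel=[[-3.5,0,0],[-3.5,0,0],[-3.5,0,0],[-3.5,0,0],[0,0,0],[0,0,0],[0,0,0],[0,0,0]], turn=[0,0,0,0,0,0,0,0])

```text
clock: 5.12
eef_pos: [440.7, -371.2, 219.7]
orientation: [-3.141, -0.001, 1.519]
force: [-0.8, 0.3, 0.4]
width: 81.1
```

```bash
cat > m.py <<'E'
from h import *
def rep():
  for n in("top","scene"):
    c=eyes.camera(n); W=cloud(c);x,y,z=np.moveaxis(W,2,0)
    # washer-frame coords
    a=np.deg2rad(7.7); wx=(x-528.7)*np.cos(a)+(y+41)*np.sin(a); wy=-(x-528.7)*np.sin(a)+(y+41)*np.cos(a)
    ins=(abs(wx)<38)&(abs(wy)<55)
    print(n,"plate z",np.nanmedian(z[ins]))
    m=ins&(z>100)&(z<120);P=W[m]; print(" collet",len(P),P.mean(0).round(1),((P.min(0)+P.max(0))/2).round(1))
    m=ins&(z>84)&(z<97)&(wy>5);P=W[m]; print(" nut",len(P),P.mean(0).round(1),((P.min(0)+P.max(0))/2).round(1))
    g=cv2.cvtColor(c["color"],cv2.COLOR_RGB2GRAY)
    m=(g<50)&(z>10)&(z<60)&(wx<-70)&(wx>-115)&(wy<-75)&(wy>-140);P=W[m]; print(" bar",len(P),P.mean(0).round(1),P[:,2].max())
    m=(abs(wx-40)<12)&(wy<-63)&(wy>-82); print(" strap",np.nanpercentile(z[m],80))
E
python3 -c "
import m;m.rep();print(m.env.get_obs())"
```

```text
top plate z 70.67559072100224
 collet 58 [516.9 -65.5 108.2] [516.4 -64.7 108.4]
 nut 88 [517.9  -4.1  88.6] [518.5  -4.9  89.5]
 bar 78 [ 452.4 -161.9   31.9] 41.013169736701826
 strap 131.9438203268247
scene plate z 69.21330534903976
 collet 44 [517.  -68.9 105.7] [518.4 -69.5 106.5]
 nut 49 [518.3  -4.8  87.2] [517.5  -4.5  87.8]
 bar 32 [ 447.7 -168.    27.6] 32.61090817499182
 strap 125.26753913760349
{'clock': 5.2167, 'qpos': array([-8.15998219e-01,  1.78037732e-01,  7.38174588e-02,  1.46645830e+00,
        1.28062573e-04, -7.64841439e-01]), 'qvel': array([ 2.03415691e-03, -1.98369236e-03, -1.56586745e-03, -6.26478943e-04,
        8.07480372e-05, -2.99117049e-03]), 'joint_efforts': array([-2.60026753e-01, -3.86890483e+01,  3.20986712e+01, -1.28123458e-02,
       -1.15506686e-02,  1.11111895e-03]), 'eef_pos': array([ 440.87789588, -371.03093363,  219.91798243]), 'orientation': array([ 3.14141902e+00, -1.08600159e-05,  1.51963955e+00]), 'force': array([ 0.90479245, -0.41414245,  0.39373578]), 'ft_torque': array([0.00123758, 0.01418539, 0.01388101]), 'width': 81.26272023573661}
```

Call:
step_arm(grip=[0.7,0.7,0.7,0.7,0.7,0.7,0.7,0.7], travel=[[-1.76,-2.15,0],[0,0,3],[0,0,3],[0,0,3],[0,0,2.5],[0,0,2],[0,0,0.6],[0,0,0]], turn=[0,0,0,0,0,0,0,0])

```text
clock: 5.88
eef_pos: [417.2, -386.4, 76.4]
orientation: [-3.138, -0.004, 1.519]
force: [-0.7, 1.4, 0.3]
width: 72.8
```

Call:
step_arm(grip=[0.5,0.5,0.5], travel=[[0,0,0.3],[0,0,0],[0,0,0]], turn=[0,0,0], grip_force=20)

```text
clock: 6.13
eef_pos: [419.1, -389.6, 77.7]
orientation: [3.139, 0.003, 1.518]
force: [0.1, 0.4, 0.4]
width: 64.1
```

Call:
step_arm(grip=[0.5,0.5], travel=[[0,0,0.2],[0,0,0]], turn=[0,0])

```text
clock: 6.3
eef_pos: [418.6, -389.2, 74.6]
orientation: [3.14, 0.001, 1.518]
force: [0.7, 0.4, -0.4]
width: 64.0
```

Call:
step_arm(grip=[0.5,0.4,0.3,0.2,0.2,0.2,0.2], travel=[[0,0,0.2],[0,0,0],[0,0,0],[0,0,0],[0,0,0],[0,0,0],[0,0,0]], turn=[0,0,0,0,0,0,0])

```text
clock: 6.88
eef_pos: [418.8, -389.4, 73.0]
orientation: [3.14, 0.002, 1.518]
force: [-0.4, 0.9, 4.7]
width: 51.6
```

```bash
python3 - <<'E'
from h import *
o=env.get_obs();print(o["force"],o["eef_pos"],o["width"])
c=eyes.camera("scene"); W=cloud(c); p=pix(c,[418,-388,15])[0].astype(int);print(p)
s=c["color"][p[1]-45:p[1]+35,p[0]-50:p[0]+50,::-1]; cv2.imwrite("pics/grip.png",cv2.resize(s,(800,600),interpolation=cv2.INTER_CUBIC))
E
```

```text
[-0.41830403  0.94565942  4.71296631] [ 418.75587886 -389.35026527   73.0023184 ] 51.59569992749327
[308 298]
```

View pics/grip.png

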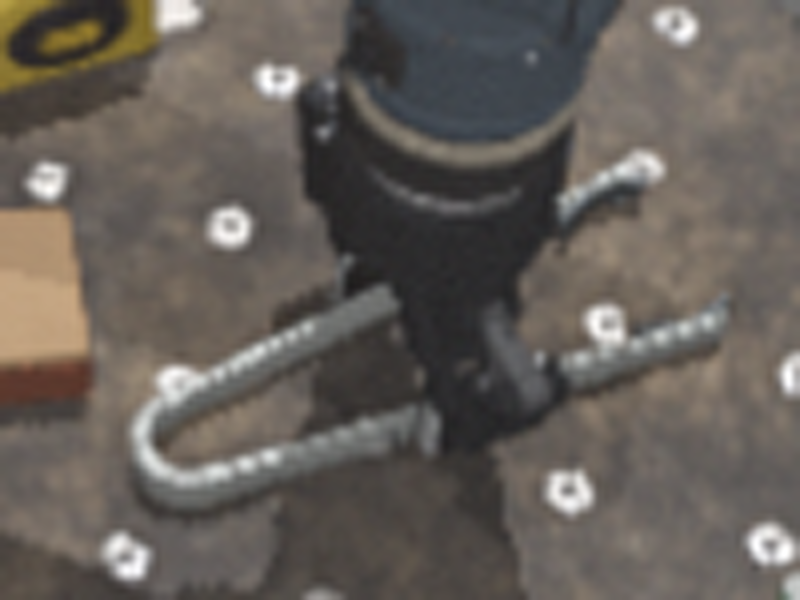

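The tongs are between the pads: one pad is on the near ribbed panel at (490,390), with the strip on both sides, and the fingertips touch the bench at 4.7 N. Now a gentle lift.

Call:
step_arm(grip=[0.2,0.2,0.2,0.2,0.2,0.2,0.2,0.2], travel=[[0,0,-0.5],[0,0,-1.5],[0,0,-2.5],[0,0,-3],[0,0,-3],[0,0,-2.5],[0,0,-1.5],[0,0,-0.5]], turn=[0,0,0,0,0,0,0,0])

```text
clock: 7.6
eef_pos: [419.0, -389.8, 225.2]
orientation: [3.138, 0.004, 1.518]
force: [1.4, 0.0, -0.9]
width: 51.6
```

```bash
cat > tg.py <<'E'
from h import *
def tg(lo,hi,yaw):
  o=env.get_obs();e=o["eef_pos"];print(e.round(1),o["force"].round(1),round(o["width"],1))
  a=np.deg2rad(yaw);d=np.array([np.cos(a),np.sin(a)]);n=np.array([-d[1],d[0]])
  for nm in("top","scene"):
    c=eyes.camera(nm);W=cloud(c);r=W[...,:2]-e[:2];f=r@d;l=r@n;z=W[...,2]
    m=(z>lo)&(z<hi)&(f<-45)&(f>-125)&(abs(l)<40); P=z[m]; print(nm,"rear f",f[m].min().round(1),"ztop",np.percentile(P,[50,90]).round(1),len(P))
    for s in range(35,116,10):
      q=(z>lo)&(z<hi)&(f>s)&(f<=s+10)&(abs(l)<50)
      if q.sum()>3:
        L=l[q&(l>0)];R=l[q&(l<0)]
        print("  f",s,q.sum(),"L",np.median(L).round(1) if len(L) else None,"R",np.median(R).round(1) if len(R) else None,"z",np.percentile(z[q],[50,90]).round(1),f[q].max().round(1))
E
python3 -c "
import tg;tg.tg(120,190,-2.9)"
```

```text
[ 419.  -389.8  225.2] [ 1.4  0.  -0.9] 51.6
top rear f -47.0 ztop [160.7 160.7] 1
  f 35 11 L 27.3 R None z [169.5 173.8] 44.4
  f 45 17 L 28.4 R -26.0 z [167.2 175.6] 54.2
  f 55 23 L 29.0 R -28.3 z [171.4 174.3] 64.3
  f 65 21 L 30.0 R -28.5 z [168.5 174.6] 74.9
  f 75 28 L 29.4 R -27.9 z [169.2 173.7] 84.4
  f 85 26 L 31.8 R -29.8 z [168.7 172.4] 94.8
  f 95 25 L 31.6 R -28.0 z [171.2 175.1] 104.8
  f 105 5 L 26.2 R -29.0 z [166.5 172.1] 108.5
scene rear f -100.1 ztop [163.2 170.2] 219
  f 45 14 L None R -29.0 z [164.1 171.6] 54.6
  f 55 17 L None R -28.9 z [165.9 170.9] 64.3
  f 65 24 L 25.2 R -29.7 z [164.1 169.5] 75.0
  f 75 39 L 26.4 R -30.3 z [166.  170.3] 84.8
  f 85 28 L 29.2 R -31.6 z [166.3 170.1] 94.2
  f 95 39 L 27.8 R -31.8 z [166.7 170.3] 104.2
  f 105 6 L 26.0 R -27.8 z [164.7 170.2] 108.2
```

The tongs are held level and centred: rear at -100, front at +108, lateral centre about 0, top about 172. Now I'll carry them over the collet.

Call:
step_arm(grip=[0.2,0.2,0.2,0.2,0.2,0.2,0.2,0.2], travel=[[1,0,0],[2.5,-0.1,0],[3,-0.1,0],[3,-0.1,0],[3,-0.1,0],[3,-0.1,0],[3,-0.1,0],[3,-0.1,0]], turn=[0,0,0,0,0,0,0,0])

```text
clock: 8.37
eef_pos: [420.9, -170.9, 218.8]
orientation: [-3.137, -0.003, 1.518]
force: [0.4, -0.4, -1.5]
width: 51.7
```

Call:
step_arm(grip=[0.2,0.2,0.2,0.2,0.2,0.2,0.2,0.2], travel=[[3,-0.1,0],[3,0,0],[2.5,0,0],[1.7,0,0],[1,0,0],[0,0,0],[0,0,0],[0,0,0]], turn=[0,0,0,0,0,0,0,0])

```text
clock: 9.03
eef_pos: [427.1, -62.3, 220.8]
orientation: [-3.14, 0.0, 1.517]
force: [-0.7, -0.2, -0.7]
width: 51.3
```

```bash
python3 - <<'E'
import tg; tg.tg(140,190,-2.9)
from h import *
for n in("top","scene"):
    c=eyes.camera(n);W=cloud(c);x,y,z=np.moveaxis(W,2,0)
    m=(abs(x-517)<25)&(abs(y+67)<25)&(z>98)&(z<120);P=W[m]; print(n," collet",len(P),P.mean(0).round(1),((P.min(0)+P.max(0))/2).round(1))
    if n=="top": cv2.imwrite("pics/over.png",cv2.resize(c["color"][110:210,220:320,::-1],(500,500),interpolation=cv2.INTER_CUBIC))
E
```

```text
[427.1 -62.3 220.8] [-0.7 -0.2 -0.7] 51.3Traceback (most recent call last):
  File "<stdin>", line 1, in <module>
  File "tg.py", line 7, in tg
    m=(z>lo)&(z<hi)&(f<-45)&(f>-125)&(abs(l)<40); P=z[m]; print(nm,"rear f",f[m].min().round(1),"ztop",np.percentile(P,[50,90]).round(1),len(P))
                                                                            ~~~~~~~~^^
    return umr_minimum(a, axis, None, out, keepdims, initial, where)
ValueError: zero-size array to reduction operation minimum which has no identity
```

```bash
sed -i 's/; P=z\[m\]; print(nm,"rear f".*$/; print(nm,m.sum(),f[m].min() if m.any() else None)/' tg.py; python3 - <<'E'
import tg; tg.tg(140,190,-2.9)
from h import *
for n in("top","scene"):
    c=eyes.camera(n);W=cloud(c);x,y,z=np.moveaxis(W,2,0)
    m=(abs(x-517)<25)&(abs(y+67)<25)&(z>98)&(z<120);P=W[m]; print(n," collet",len(P),P.mean(0).round(1))
    if n=="top": cv2.imwrite("pics/over.png",cv2.resize(c["color"][110:210,220:320,::-1],(500,500),interpolation=cv2.INTER_CUBIC))
E
```

```text
[427.2 -62.5 221.1] [-0.9 -0.7  0.1] 51.4
top 0 None
  f 95 9 L None R -30.8 z [167.2 168. ] 104.5
scene 195 -99.94647081718988
  f 35 20 L 25.5 R -27.8 z [161.6 166.8] 44.8
  f 45 29 L 26.0 R -28.7 z [160.1 167.4] 54.7
  f 55 33 L 27.2 R -30.4 z [158.7 167.3] 64.9
  f 65 29 L 27.7 R -29.8 z [158.8 166.1] 75.0
  f 75 33 L 25.3 R -30.8 z [162.2 166.2] 84.7
  f 85 28 L 28.5 R -32.4 z [161.4 165.7] 94.9
  f 95 33 L 27.8 R -32.9 z [161.  166.4] 104.6
  f 105 5 L 25.6 R -28.8 z [161.1 164.3] 108.2
top  collet 0 [nan nan nan]
scene  collet 33 [516.6 -72.4 104.1]<stdin>:5: RuntimeWarning: Mean of empty slice.
  ret = um.true_divide(
```

View pics/over.png

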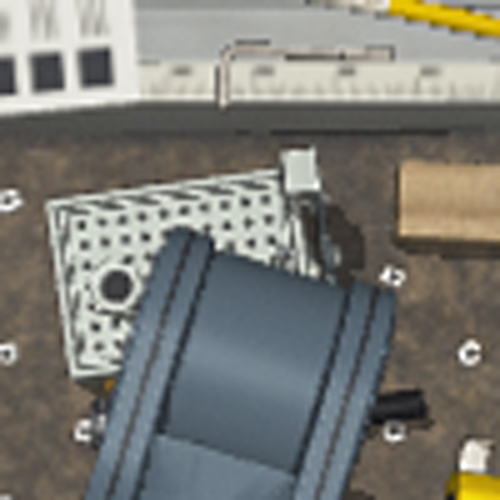

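The top view is blocked by the arm, and the nut stands at (118,285). The scene cloud confirms the tongs are level, with the front at +108. I'll descend around the collet.

Call:
step_arm(grip=[0.2,0.2,0.2,0.2,0.2,0.2,0.2,0.2], travel=[[0,0,0.7],[0,0,1.2],[0,0,1.2],[0,0,1.2],[0,0,1.2],[0,0,0.9],[0,0,0.3],[0,0,0]], turn=[0,0,0,0,0,0,0,0])

```text
clock: 9.95
eef_pos: [426.5, -61.4, 152.9]
orientation: [-3.139, -0.001, 1.518]
force: [0.5, 0.1, -0.8]
width: 51.0
```

```bash
python3 - <<'E'
import tg; tg.tg(82,110,-2.9)
from h import *
c=eyes.camera("scene"); p=pix(c,[510,-67,90])[0].astype(int)
cv2.imwrite("pics/down.png",cv2.resize(c["color"][p[1]-35:p[1]+35,p[0]-45:p[0]+45,::-1],(720,560),interpolation=cv2.INTER_CUBIC))
E
```

```text
[426.5 -61.4 152.9] [ 0.5  0.1 -0.8] 51.0
top 0 None
  f 85 8 L 49.6 R -30.1 z [92.8 99.3] 94.9
  f 95 18 L 7.5 R -26.9 z [ 99.1 108. ] 103.5
scene 152 -99.59245152132443
  f 35 17 L 25.0 R -28.0 z [94.3 99.8] 44.9
  f 45 26 L 25.6 R -29.0 z [92.  99.9] 54.7
  f 55 27 L 26.5 R -29.2 z [ 91.8 100.8] 64.8
  f 65 25 L 27.8 R -30.7 z [92.3 99.4] 74.6
  f 75 55 L 24.6 R -10.7 z [ 93.8 100.5] 84.8
  f 85 61 L 27.4 R -13.1 z [ 95.8 107.3] 94.8
  f 95 46 L 27.6 R -12.2 z [ 96.6 108.7] 104.5
  f 105 9 L 25.8 R -29.1 z [95.1 97.8] 109.5
```

View pics/down.png

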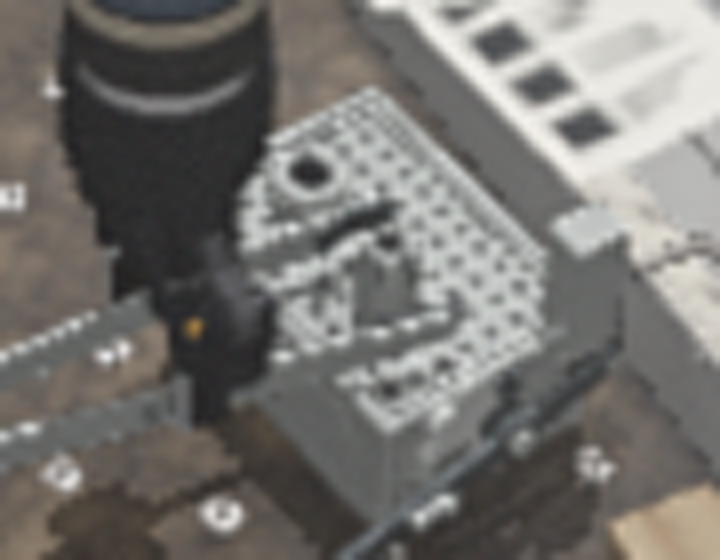

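The collet, at (385,265), stands between the open jaws, with the nut clear at (308,172). I'll nudge 1 mm and close.

Call:
step_arm(grip=[0.2,0.12,0.06,0,-0.06,-0.12,-0.16,-0.2], travel=[[-0.1,0.1,0],[0,0,0],[0,0,-0.05],[0,0,-0.05],[0,0,-0.05],[0,0,0],[0,0,0],[0,0,0]], turn=[0,0,0,0,0,0,0,0], grip_force=50)

```text
clock: 10.77
eef_pos: [428.4, -62.7, 156.2]
orientation: [3.141, -0.0, 1.518]
force: [-0.3, 0.8, -0.4]
width: 34.8
```

Call:
step_arm(grip=[-0.3,-0.4,-0.5,-0.5,-0.5,-0.5], travel=[[0,0,0],[0,0,0],[0,0,0],[0,0,0],[0,0,0],[0,0,0]], turn=[0,0,0,0,0,0])

```text
clock: 11.27
eef_pos: [428.4, -62.7, 156.2]
orientation: [3.141, -0.0, 1.518]
force: [-0.4, 0.4, 0.1]
width: 33.8
```

```bash
python3 - <<'E'
import tg; tg.tg(82,114,-2.9)
from h import *
c=eyes.camera("scene"); p=pix(c,[510,-67,90])[0].astype(int)
cv2.imwrite("pics/closed.png",cv2.resize(c["color"][p[1]-35:p[1]+35,p[0]-45:p[0]+45,::-1],(720,560),interpolation=cv2.INTER_CUBIC))
E
```

```text
[428.4 -62.7 156.2] [-0.4  0.4  0.1] 33.8
top 0 None
  f 85 4 L 47.9 R -11.4 z [ 99.5 101.7] 95.0
  f 95 19 L 3.2 R -11.1 z [101.9 111.8] 104.4
scene 153 -100.7148176712006
  f 35 19 L 13.2 R -17.8 z [ 95.5 100.6] 44.7
  f 45 22 L 15.3 R -16.3 z [93.7 98.3] 54.6
  f 55 27 L 14.4 R -17.4 z [92.9 99.4] 64.7
  f 65 28 L 14.3 R -16.1 z [91.6 97.2] 74.3
  f 75 45 L 9.8 R -8.6 z [ 98.  105.6] 84.6
  f 85 44 L 14.8 R -11.7 z [100.3 109.7] 94.5
  f 95 25 L 14.9 R -15.1 z [ 97.  106.5] 104.9
  f 105 5 L 9.2 R -10.3 z [93.6 97.3] 108.5
```

View pics/closed.png

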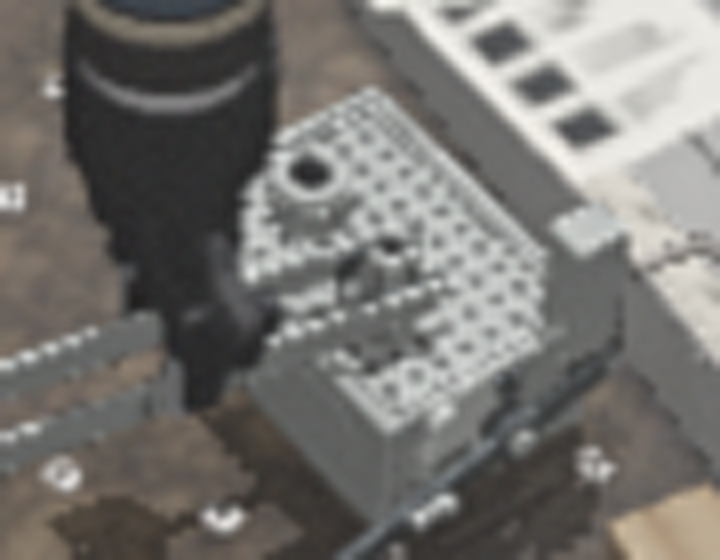

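The jaws are closed on the collet at (385,265), which is upright, and the opening is 33.8 mm. I'll lift about 10 cm.

Call:
step_arm(grip=[-0.5,-0.5,-0.5,-0.5,-0.5,-0.5,-0.5,-0.5], travel=[[0,0,-0.2],[0,0,-0.5],[0,0,-0.9],[0,0,-1],[0,0,-1],[0,0,-1],[0,0,-1],[0,0,-1]], turn=[0,0,0,0,0,0,0,0])

```text
clock: 12.08
eef_pos: [428.6, -62.8, 223.6]
orientation: [3.141, 0.0, 1.518]
force: [0.4, -0.4, -1.4]
width: 33.5
```

Call:
step_arm(grip=[-0.5,-0.5,-0.5,-0.5,-0.5,-0.5,-0.5,-0.5], travel=[[0,0,-1],[0,0,-1],[0,0,-0.9],[0,0,-0.5],[0,0,-0.2],[0,0,0],[0,0,0],[0,0,0]], turn=[0,0,0,0,0,0,0,0])

```text
clock: 12.75
eef_pos: [428.0, -62.7, 257.3]
orientation: [-3.14, -0.0, 1.518]
force: [-0.5, 0.0, -1.8]
width: 33.6
```

```bash
python3 - <<'E'
import tg,m; tg.tg(160,220,-2.9); m.rep()
from h import *
c=eyes.camera("scene"); p=pix(c,[510,-75,150])[0].astype(int)
cv2.imwrite("pics/lift.png",cv2.resize(c["color"][p[1]-45:p[1]+55,p[0]-60:p[0]+60,::-1],(720,600),interpolation=cv2.INTER_CUBIC))
E
```

```text
[428.  -62.7 257.3] [-0.5  0.  -1.8] 33.6
top 0 None
scene 203 -101.2733777491763
  f 35 19 L None R -17.1 z [191.3 200.1] 44.8
  f 45 24 L 15.1 R -16.4 z [193.9 200.1] 54.6
  f 55 31 L 14.8 R -16.4 z [192.7 198.8] 64.9
  f 65 33 L 14.1 R -15.9 z [191.9 198.7] 74.4
  f 75 58 L 9.8 R -11.1 z [196.8 206.7] 84.9
  f 85 48 L 7.0 R -11.2 z [198.8 210.2] 94.9
  f 95 27 L 5.7 R -14.1 z [198.2 207. ] 103.4
top plate z 71.08299997448432m.py:9: RuntimeWarning: Mean of empty slice.
  m=ins&(z>100)&(z<120);P=W[m]; print(" collet",len(P),P.mean(0).round(1),((P.min(0)+P.max(0))/2).round(1))
  ret = um.true_divide(
Traceback (most recent call last):
  File "m.py", line 9, in rep
    m=ins&(z>100)&(z<120);P=W[m]; print(" collet",len(P),P.mean(0).round(1),((P.min(0)+P.max(0))/2).round(1))
                                                                              ~~~~~^^^
ValueError: zero-size array to reduction operation minimum which has no identity
```

```bash
python3 - <<'E'
from h import *
c=eyes.camera("scene"); p=pix(c,[510,-75,150])[0].astype(int)
cv2.imwrite("pics/lift.png",cv2.resize(c["color"][p[1]-45:p[1]+55,p[0]-60:p[0]+60,::-1],(720,600),interpolation=cv2.INTER_CUBIC))
a=np.deg2rad(7.7)
for n in("top","scene"):
    c=eyes.camera(n);W=cloud(c);x,y,z=np.moveaxis(W,2,0)
    wx=(x-528.7)*np.cos(a)+(y+41)*np.sin(a); wy=-(x-528.7)*np.sin(a)+(y+41)*np.cos(a)
    print(n,"strap",np.nanpercentile(z[(abs(wx-40)<12)&(wy<-63)&(wy>-82)],80),"nut",W[(abs(wx)<38)&(wy>20)&(wy<60)&(z>84)&(z<97)].mean(0).round(1),"plate",np.nanmedian(z[(abs(wx)<38)&(abs(wy)<55)&(z<100)]))
E
```

```text
top strap 131.6903939933536 nut [518.7  -3.3  88.5] plate 71.45209331709232
scene strap 125.88994333292891 nut [517.6 -14.7  87.2] plate 68.64974899798025
```

View pics/lift.png

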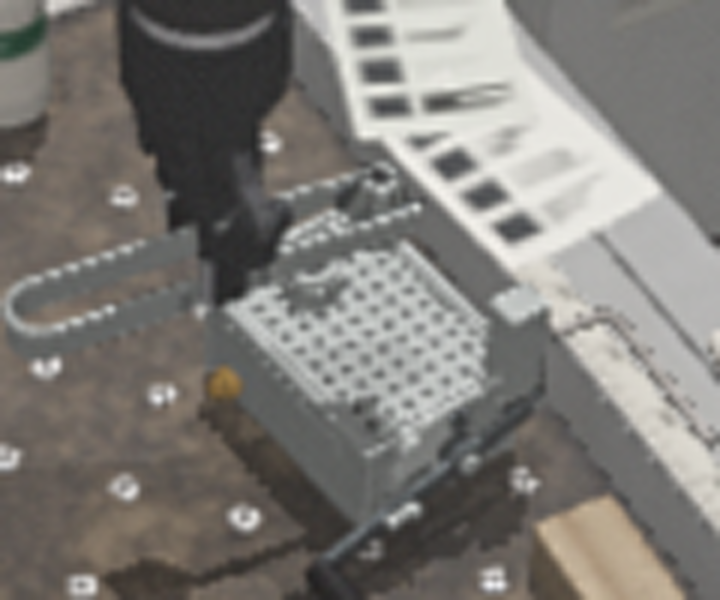

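The collet is upright in the tongs at (380,185). The nut stands in the basket at (318,280), and the lever is down at (330,575).

```bash
python3 -c "
from workcell import sign_off,env
print(sign_off()); o=env.get_obs(); print(o['clock'],o['width'],o['eef_pos'])"
```

```text
the job is handed in; nothing more can be done
None
the job is handed in; nothing more can be done
```

I pressed the lever down to the last notch, picked up the tongs by their ribbed panels and closed them on the collet. I then lifted the collet straight up about 10 cm and handed the job in at about 13 s, still holding it over the washer.

**Final checks:**
- **Collet:** its top read about 210 mm, against about 110 mm standing on the raised basket. It was upright in the jaws, with the gripper at 33.6 mm and set to 50 N.
- **Basket and lever:** the basket plate read 69–71 mm and the lift strap 126–132 mm, so the basket is up. The lever was seen down in the last picture; its grip read about 28–32 mm high just after pressing.
- **Nut:** it was still standing in its place in the basket. The top camera put it at the same spot as before; the scene camera's reading was about 10 mm off in y, because the tongs partly hid the nut.
- **Forces:** at most about 5 N at the wrist in the readings I took, when the fingertips touched the bench while gripping the tongs.

**Not fully checked:**
- The scene camera read about 2 mm further towards -y than the top camera throughout.
- I did not measure the other bench items again at the end. None was in the path of the arm.
- One check script crashed on an empty mask because the arm blocked the top view. I repeated it in another form, but without the collet and lever-grip readings.

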